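Ballast the domed stand and balance the watch on it

TASK

Get the domed inspection stand ready: slide the wide brass ballast collar down its stem until it lies fully home on the foot, then the narrower steel collar down on top of it. After that set the watch head gently down, dial up, so that it balances level and still on the centre of the green dome. Never drop the watch, keep the stand upright and where it stands, and leave the loupe, the pots, the jar and the screwdriver alone.

Things in the scene. Friction and masses are not known exactly. Their poses are not given: they have to be found in the camera images.
- stand: loose upright stand, 0.47 kg: dark steel foot disc 90 mm in diameter, 8 mm thick; aluminium stem 30 mm in diameter on its centre; shallow green dome on top. Total height 67 mm: the stem ends at 61.5 mm, the dome rises 5.5 mm more (radius of curvature 40 mm at the top). Origin: centre of the underside of the foot, z up
- dome_top (a point): highest point of the green dome, on the stem's axis, 67 mm above the stand's origin
- wide_collar: loose brass ring lying flat, outer diameter 66 mm, bore 35 mm, height 14 mm, about 0.26 kg. Origin: centre of its underside, z along the bore; it is home when its underside is on the foot, 8 mm above the stand's origin
- narrow_collar: loose steel ring lying flat, outer diameter 50 mm, bore 35 mm, height 14 mm, about 0.10 kg. Origin: centre of its underside, z along the bore; it is home when lying on the wide collar, its underside 22 mm above the stand's origin
- watch: loose steel watch head, no strap, lying dial up: flat-bottomed round case 40 mm in diameter, 9.5 mm thick, blue dial, white hands. At +y and -y are solid end pieces 20 mm wide, 1 to 8 mm above the underside, outer flat faces 50 mm apart: good to grip. A 5 mm crown reaches 24 mm out at +x. About 0.085 kg. Origin: centre of the underside, z out of the dial; centre of mass on the axis
- loupe: bystander: green eye loupe standing upright, 36 mm in diameter at its foot, 36 mm high; origin at the centre of its underside
- red_pot: bystander: black oil pot with a red lid, 27 mm in diameter, 19 mm high; origin at the centre of its underside
- yellow_pot: bystander: black oil pot with a yellow lid, 27 mm in diameter, 19 mm high; origin at the centre of its underside
- parts_jar: bystander: glass jar with a steel cap, 56 mm in diameter, 45 mm high; origin at the centre of its underside
- screwdriver: bystander: screwdriver lying on the table, 150 mm long along its x axis
Things that resemble listed ones, but are neither listed nor needed, are in the scene too. Leave any pink or purple look-alike of the narrow_collar alone.

How it is judged (in metres and radians):
On the way, in this order (a step that is already met when the one before it is completed fails the run):
1. the wide brass collar lies fully home on the stand's foot (horizontal distance between wide_collar and stand below 0.006 m and z of wide_collar in the frame of stand between 0.004 and 0.011 m), for 0.2 s.
2. the steel collar lies fully home on the brass one (all of step 1 and horizontal distance between narrow_collar and stand below 0.006 m and z of narrow_collar in the frame of stand between 0.018 and 0.0255 m), for 0.2 s.
At the end, for the whole second after the job is handed in: Both collars are on the stem, brass on the foot and steel on the brass, each fully home within 3.5 mm; the watch head rests on the green dome, dial up, its centre within 7 mm of the top, tilted less than 0.15 rad and at rest; the stand is upright (0.05 rad) and within 30 mm of where it started (all of step 2 and horizontal distance between watch and dome_top below 0.007 m and z of watch in the frame of stand between 0.063 and 0.071 m and angle between watch's own z axis and vertical below 0.15 rad and linear speed of watch below 0.02 m/s and angular speed of watch below 0.3 rad/s and contact force between watch and stand above 0.2 N and angle between stand's own z axis and vertical below 0.05 rad and distance of stand from where it was at the start of the episode below 0.03 m); the robot touches nothing.
It fails at once if the watch is dropped or knocked: moving faster than 0.5 m/s while not held (linear speed of watch above 0.5 m/s and contact force between watch and the fingers below 0.05 N).
It fails at once if the stand is tipped by more than 0.25 rad (angle between stand's own z axis and vertical above 0.25 rad).
It fails at once if the loupe, a pot, the jar or the screwdriver is moved by more than 20 mm (distance of any of loupe, red_pot, yellow_pot, parts_jar, screwdriver from where it was at the start of the episode above 0.02 m).
It also fails if it takes over 67 s, if anything falls off the work surface, if the arm or the gripper's body presses on something with over 40 N, if the wrist force passes 120 N, or if a joint passes its speed limit or range.

ROBOT

A 6-joint arm with a two-finger parallel gripper is mounted at the origin on the work surface. World frame = base frame: x ahead of the robot, y to its left, z up, the work surface at z = 0. Lengths are in m, angles in degrees, forces in N, time in s.
With the tool pointing down it reaches from about 0.4 to 0.825 m from the base axis. Payload 7 kg.
Tool frame: the origin (TCP) lies midway between the tips of the shut fingers; the grasp point (between the pads) lies 19 mm behind it; z points along the fingers, y is the line along which they close (so a half turn about z gives the same grasp; the last joint's range is limited). The gripper opens to 88 mm and grips with 3 to 60 N. Pads are 19 mm wide; open, the fingers measure 130 mm over their backs; the gripper's body (78 mm by 193 mm) begins 47 mm behind the grasp point.
Start: joints at [-46.862, 20.546, 0.682, 0, -70.136, -16.507], TCP at [0.303, -0.603, 0.227] pointing down, gripper open.
Joint ranges: [-176.03, 176.03], [-82.01, 121.73], [-58.28, 71.71], [-173.87, 95.51], [-174.79, -0.11], [-173.66, 173.66]. Speed limits (degrees/s): [136.94, 136.94, 172.46, 180, 180, 180].

INTERFACE

Orientations are given as [roll, pitch, yaw] about the fixed x, y, z axes, in that order (R = Rz(yaw) Ry(pitch) Rx(roll)).
In Python, from plant import get_state, optics, order gives the robot as it stands. The module is installed in compiled form; this text tells all that it offers.
- The arm moves only by the tool send_rows, never from a script. Its argument "moves" is a list of rows, each an object with "slide": the shift along the tool's x, y, z as a fraction of full scale, a list of three; "turn": the turn about the tool's z as a fraction of full scale; "gripper": the opening, from 0 (shut) to 1 (fully open). A call has exactly 5 rows; each row is the pose to reach, as a shift and turn from the pose commanded when the call began, along the tool's axes at that moment; what a row does not reach only later rows make up. Full scale, the value 1, is 150 mm for a shift and 90 degrees for a turn. A row lasts 1/12 s, in which the tool goes at most 41.7 mm and 7.16 degrees, less where a joint would pass 70% of its speed; a pose out of reach is approached as far as the arm can. A call with a number of a shift or a turn outside -1 to 1 is refused whole. A call with a gripper value outside its range is refused whole. The fingers move at their own pace and stop on an object; "newtons" is the grip in N (left out, the last holds). Time passes only in rows, so rows that repeat a pose let the fingers close, or fill a call up. It gives the time, the measured TCP pose, the force, the opening and the grip force at its end, in the units of the state.
- get_state(): the state, without advancing time (a new reading comes with each control period).
- optics.capture(name): name is "scene" or "top" or "wrist"; returns a dict with "img" (420x560x3 uint8, red, green, blue), "intrinsics" (3x3 intrinsics, pixels), "origin" and "attitude" of the camera in the world. Camera axes: x right, y down, z forward; pixel columns grow to the right and rows downward; lengths in m; the calibration is good to about 2 mm. The wrist camera is an equidistant fisheye: a pixel r from the principal point sees the ray r / f radians off the axis. A picture is of the moment at which its call begins. There is no depth.
- order.close_job(): hands the job in; it is judged then, once.
Trained networks look in the newest picture that a camera, given by its name, has taken for a name from the list of things; names that differ only in an ending like _2 or _b are one class to them, and where a whole thing is asked for, a point or a joint stands for the part that bears it (a point fixed in the world has none). Each returns a list of dicts, best first, with "p" (0 to 1); they miss things now and then, are a little off and sometimes report something else, mostly with a low value. They report only what shows in the picture. A call takes as long as a camera call. They do not tell look-alikes from the thing itself.
- optics.look_for(camera, name): "location" ([x, y, z] in m, in world coordinates, good to about 4 mm: the middle of the surface that is visible of it).
The state is a dict: "time_s": time; "joints": joint angles; "qd": joint speeds; "joint_torque": joint torques, N m; "tcp_pos": TCP position; "eef_rot": TCP orientation; "contact_force": force on the tool from outside, world axes, zero at the start; "moment": the same for the moment, N m; "gripper_width": finger opening in m; "gripper_force": force on a finger pad.
Only numpy, scipy, OpenCV 4.12 (cv2) and the standard library are available. Lean on these libraries where they do the work, as an engineer would, in place of code of your own. Each camera call takes 0.05 s, during which the arm holds its last target. There are 200 camera calls.

## Working session

There is one attempt and no reset: what is moved stays moved. The work goes in short steps, Python scripts to look and compute and a tool call to move; the robot and the scene stay as the last step left them, time stands still between calls to the robot, and variables do not carry over. Pictures are saved under pics/ and viewed, at most 10 in all, crops included, and the job is handed in when it is done.

Besides the shell and the picture viewer there is one more tool, called after ">>>" as name(argument=value, ...), one argument or row to a line, values as JSON. send_rows: Moves the arm, as the interface text tells. Shift numbers are shares of 150 mm and turn numbers shares of 90 degrees, none past 1 either way. Its arguments: {"type":"object","properties":{"moves":{"type":"array"},"newtons":{"type":"number"}},"required":["moves"]}

```bash
mkdir -p pics; cat > h.py <<'E'
from plant import get_state, optics, order
import numpy as np, cv2
from scipy.spatial.transform import Rotation as R
def cap(n,save=None):
    c=optics.capture(n)
    if save: cv2.imwrite('pics/'+save,c['img'][:,:,::-1])
    return c
E
python3 - <<'E'
from h import *
s=get_state();print(s)
for n in('scene','top'):
    c=cap(n,n+'0.png');print(n,c['intrinsics'],c['origin'],c['attitude'])
    for t in['stand','dome_top','wide_collar','narrow_collar','watch','loupe','red_pot','yellow_pot','parts_jar','screwdriver']:
        print(t,[(np.round(d['location'],3).tolist(),round(d['p'],2)) for d in optics.look_for(n,t)][:4])
E
```

```text
{'time_s': 0.0, 'joints': array([-4.68600688e+01,  2.05917101e+01,  6.34124618e-01, -2.20381857e-02,
       -7.01356398e+01, -1.65067811e+01]), 'qd': array([ 0.07763312,  0.08104279,  0.02237294,  0.11831805, -0.02050345,
       -0.03297302]), 'joint_torque': array([ 1.22973674e-03, -5.82723927e+01,  2.93067133e+01,  6.99730128e+00,
        6.97033349e-03, -1.65691481e-04]), 'tcp_pos': array([ 0.30235155, -0.60294743,  0.22561622]), 'eef_rot': array([ 1.79904730e+02, -6.62741576e-03, -1.53374350e+02]), 'contact_force': array([ 0.5299959 , -0.75220093, -0.79683287]), 'moment': array([ 0.02626919, -0.04541328, -0.00646402]), 'gripper_force': 0.0, 'gripper_width': 0.08780410217880152}
scene [[407.80836639   0.         276.34253108]
 [  0.         407.80836639 209.6548349 ]
 [  0.           0.           1.        ]] [1.24060299 0.04865864 0.60278587] [-126.36568012    0.31839903   98.39373541]
stand [([0.56, -0.027, 0.008], 0.71)]
dome_top [([0.554, -0.029, 0.008], 0.76)]
wide_collar [([0.488, 0.2, 0.012], 0.77)]
narrow_collar [([0.473, -0.22, 0.01], 0.78), ([0.433, -0.136, 0.008], 0.76)
[... 551 characters left out ...]
0.05162598  0.88814651] [-177.35122354    0.27912595  -89.53331097]
stand [([0.543, -0.03, 0.008], 0.69)]
dome_top [([0.545, -0.033, 0.006], 0.68), ([0.649, -0.205, 0.037], 0.31)]
wide_collar [([0.48, 0.202, 0.018], 0.95)]
narrow_collar [([0.48, -0.308, 0.014], 0.82), ([0.534, -0.15, 0.015], 0.73), ([0.464, -0.225, 0.016], 0.7), ([0.419, -0.137, 0.013], 0.64)]
watch [([0.551, -0.244, 0.02], 0.67), ([0.636, 0.222, 0.007], 0.61)]
loupe [([0.652, -0.205, 0.035], 0.57), ([0.554, 0.288, 0.021], 0.35)]
red_pot [([0.558, 0.287, 0.021], 0.7)]
yellow_pot [([0.549, -0.245, 0.02], 0.6)]
parts_jar [([0.381, -0.383, 0.041], 0.78)]
screwdriver [([0.41, -0.006, 0.018], 0.92), ([0.65, -0.205, 0.036], 0.61)]
```

View pics/top0.png

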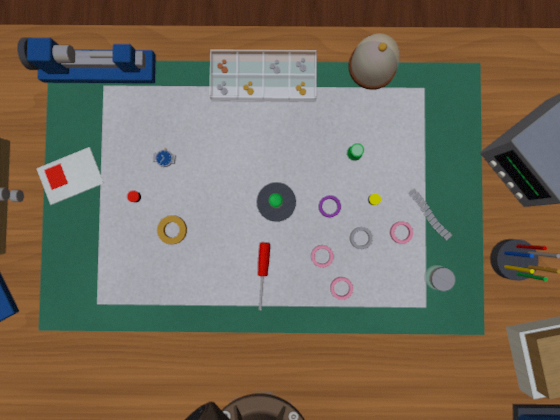

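View pics/scene0.png

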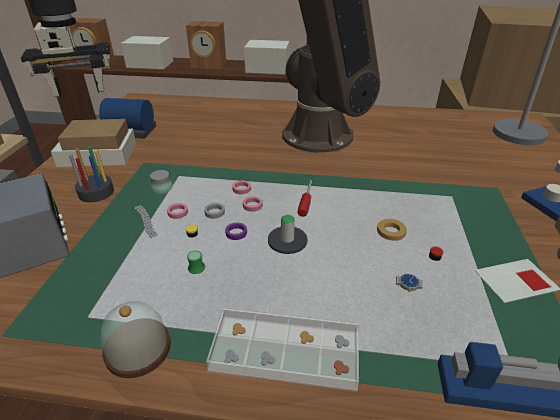

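The top view shows the grey steel collar at (361,238), with pink and purple look-alikes around it. The brass collar is at (172,230), the watch at (164,158) with its lugs roughly left and right, and the stand at (276,202). The scene view agrees: steel (215,210), brass (392,229), watch (409,282), stand (288,230).

```bash
cat >> h.py <<'E'
def ray(c,uv):
    K=c['intrinsics'];M=R.from_euler('xyz',c['attitude'],degrees=True).as_matrix()
    d=np.array([(uv[0]-K[0,2])/K[0,0],(uv[1]-K[1,2])/K[1,1],1.]);return M@d
def rayf(c,uv):
    K=c['intrinsics'];M=R.from_euler('xyz',c['attitude'],degrees=True).as_matrix()
    x=(uv[0]-K[0,2])/K[0,0];y=(uv[1]-K[1,2])/K[1,1];r=np.hypot(x,y)+1e-12
    return M@np.array([x/r*np.sin(r),y/r*np.sin(r),np.cos(r)])
def at_z(c,uv,z,f=ray):
    d=f(c,uv);o=np.array(c['origin']);return o+d*(z-o[2])/d[2]
def proj(c,P,fish=False):
    K=c['intrinsics'];M=R.from_euler('xyz',c['attitude'],degrees=True).as_matrix()
    q=M.T@(np.array(P)-c['origin'])
    if fish:
        t=np.arctan2(np.hypot(q[0],q[1]),q[2]);n=np.hypot(q[0],q[1])+1e-12
        x,y=q[0]/n*t,q[1]/n*t
    else: x,y=q[:2]/q[2]
    return np.array([K[0,0]*x+K[0,2],K[1,1]*y+K[1,2]])
def mask(c,lo,hi,box):
    hsv=cv2.cvtColor(c['img'],cv2.COLOR_RGB2HSV);m=cv2.inRange(hsv,np.array(lo),np.array(hi))
    o=np.zeros_like(m);u0,v0,u1,v1=[int(b) for b in box];o[v0:v1,u0:u1]=m[v0:v1,u0:u1]
    n,l,st,ce=cv2.connectedComponentsWithStats(o)
    if n<2:return None
    i=1+np.argmax(st[1:,4]);q=(l==i).astype(np.uint8)
    cn=max(cv2.findContours(q,cv2.RETR_EXTERNAL,cv2.CHAIN_APPROX_NONE)[0],key=cv2.contourArea)
    mo=cv2.moments(cn);return (mo['m10']/mo['m00'],mo['m01']/mo['m00']),st[i],cn
E
python3 - <<'E'
from h import *
T=cap('top');S=cap('scene')
big=cv2.resize(T['img'][140:270,140:420],None,fx=2.85,fy=2.85,interpolation=cv2.INTER_CUBIC)
cv2.imwrite('pics/topc.png',big[:,:,::-1])
# name: lo,hi,z,top box,scene box
J={'brass':((12,90,80),(30,255,255),.014,(150,205,195,255),(370,210,415,250)),
'steel':((0,0,60),(179,25,150),.014,(346,223,376,253),(200,198,230,222)),
'foot':((0,0,0),(179,255,85),.008,(250,175,305,230),(260,218,315,260)),
'dome':((45,120,50),(85,255,255),.067,(260,185,295,220),(275,205,300,228)),
'watch':((100,120,40),(125,255,255),.0095,(150,145,180,172),(392,268,428,296)),}
for k,(lo,hi,z,bt,bs) in J.items():
    for c,b in((T,bt),(S,bs)):
        m=mask(c,lo,hi,b)
        if m: print(k,np.round(m[0],1),m[1],np.round(at_z(c,m[0],z),4))
        else: print(k,None)
E
```

```text
brass [171.6 229.5] [157 216  30  28 477] [0.48   0.2013 0.014 ]
brass [392.1 228.7] [378 219  28  21 379] [0.486  0.2012 0.014 ]
steel [360.5 237.6] [349 227  24  22 243] [ 0.4654 -0.2205  0.014 ]
steel [214.3 210.1] [204 203  21  16 231] [ 0.4728 -0.2205  0.014 ]
foot [276.  201.6] [257 183  39  38 966] [ 0.5448 -0.0314  0.008 ]
foot [286.6 240.7] [268 219  39  35 729] [ 0.5543 -0.0328  0.008 ]
dome [275.2 199.5] [269 193  14  14 159] [ 0.545  -0.0311  0.067 ]
dome [287.2 219. ] [281 215  13   8  77] [ 0.5513 -0.0325  0.067 ]
watch [163.4 157.6] [157 151  14  14 146] [0.6425 0.2246 0.0095]
watch [409.2 280.3] [401 275  17  12 132] [0.6411 0.2229 0.0095]
```

View pics/topc.png

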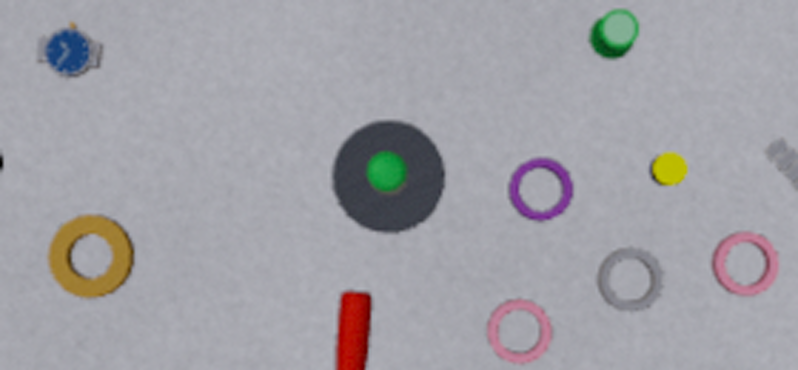

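The crop shows the watch's crown pointing up (+x, slightly towards -y) and its lugs left and right, so its yaw is about -5°. I'm heading to the brass collar now.

>>> send_rows(
  moves=[
    {"slide":[-0.2,0.07,0],"turn":0.075,"gripper":1},
    {"slide":[-0.4,0.14,0],"turn":0.15,"gripper":1},
    {"slide":[-0.6,0.2,0],"turn":0.225,"gripper":1},
    {"slide":[-0.8,0.27,0],"turn":0.296,"gripper":1},
    {"slide":[-0.9,0.3,0],"turn":0.296,"gripper":1},
  ],
  newtons=20,
)

```text
time_s: 1.62
tcp_pos: [0.405, -0.5005, 0.2268]
eef_rot: [180.0, 0.0, 179.7]
contact_force: [-0.2, -0.5, -0.1]
gripper_width: 0.0877
gripper_force: 0.0
```

>>> send_rows(
  moves=[
    {"slide":[-0.02,0.25,0],"turn":0,"gripper":1},
    {"slide":[-0.05,0.5,0],"turn":0,"gripper":1},
    {"slide":[-0.08,0.75,0],"turn":0,"gripper":1},
    {"slide":[-0.1,1,0],"turn":0,"gripper":1},
    {"slide":[-0.1,1,0],"turn":0,"gripper":1},
  ],
)

```text
time_s: 2.03
tcp_pos: [0.4182, -0.3482, 0.2272]
eef_rot: [180.0, 0.1, -179.7]
contact_force: [-0.4, -0.1, -0.5]
gripper_width: 0.0875
gripper_force: 0.0
```

>>> send_rows(
  moves=[
    {"slide":[-0.02,0.25,0],"turn":0,"gripper":1},
    {"slide":[-0.05,0.5,0],"turn":0,"gripper":1},
    {"slide":[-0.08,0.75,0],"turn":0,"gripper":1},
    {"slide":[-0.1,1,0],"turn":0,"gripper":1},
    {"slide":[-0.1,1,0],"turn":0,"gripper":1},
  ],
)

```text
time_s: 2.45
tcp_pos: [0.4336, -0.1983, 0.2271]
eef_rot: [180.0, 0.1, -179.7]
contact_force: [-0.7, -0.4, -0.4]
gripper_width: 0.0877
gripper_force: 0.0
```

>>> send_rows(
  moves=[
    {"slide":[-0.02,0.25,0],"turn":0,"gripper":1},
    {"slide":[-0.05,0.5,0],"turn":0,"gripper":1},
    {"slide":[-0.08,0.75,0],"turn":0,"gripper":1},
    {"slide":[-0.1,1,0],"turn":0,"gripper":1},
    {"slide":[-0.1,1,0],"turn":0,"gripper":1},
  ],
)

```text
time_s: 2.87
tcp_pos: [0.449, -0.0482, 0.2271]
eef_rot: [179.9, 0.1, -179.6]
contact_force: [-0.2, -0.6, 0.2]
gripper_width: 0.0874
gripper_force: 0.0
```

>>> send_rows(
  moves=[
    {"slide":[-0.02,0.25,0.1],"turn":0,"gripper":1},
    {"slide":[-0.05,0.5,0.3],"turn":0,"gripper":1},
    {"slide":[-0.08,0.75,0.5],"turn":0,"gripper":1},
    {"slide":[-0.1,1,0.65],"turn":0,"gripper":1},
    {"slide":[-0.1,1,0.65],"turn":0,"gripper":1},
  ],
)

```text
time_s: 3.28
tcp_pos: [0.4626, 0.0997, 0.1265]
eef_rot: [-179.9, -0.1, -179.8]
contact_force: [-0.9, 0.0, -0.9]
gripper_width: 0.0874
gripper_force: 0.0
```

```bash
python3 - <<'E'
from h import *
s=get_state();print(s['time_s'],s['tcp_pos'],s['eef_rot'],s['joints'].round(1),s['contact_force'])
c=cap('wrist','w1.png');print(c['intrinsics'],c['origin'],c['attitude'])
m=mask(c,(12,90,60),(30,255,255),(0,0,560,420));print(m[0],m[1],at_z(c,m[0],.014,rayf))
# ellipse of contour points mapped onto z=.014
P=np.array([at_z(c,p[0],.014,rayf)[:2] for p in m[2]],np.float32);print(cv2.minEnclosingCircle(P))
E
```

```text
3.2833 [0.4625632  0.09971398 0.12653612] [-1.79948390e+02 -1.16741773e-01 -1.79825269e+02] [  36.1    7.   -32.    -0.   -51.2 -125.9] [-0.85871575  0.01777623 -0.89164294]
[[325.1922621    0.         280.32637137]
 [  0.         325.1922621  212.71133599]
 [  0.           0.           1.        ]] [0.38080671 0.09886429 0.28500723] [1.62472868e+02 1.09191845e-01 9.01908640e+01]
(391.54618787405667, 346.7131798074421) [ 253  323  265   38 2834] [0.62476485 0.22489409 0.014     ]
((0.627303957939148, 0.23841071128845215), 0.17009350657463074)
```

View pics/w1.png

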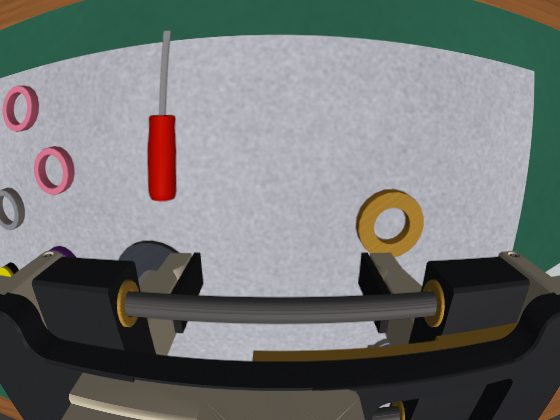

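The wrist view shows the brass collar at (390,223), right of the fingers. The grasp area itself sits behind the cross bar.

```bash
cat >> h.py <<'E'
def circ(c,lo,hi,box,z,f=rayf):
    m=mask(c,lo,hi,box)
    if m is None: return None
    P=np.array([at_z(c,p[0],z,f)[:2] for p in m[2]])
    A=np.c_[2*P,np.ones(len(P))];s=np.linalg.lstsq(A,(P**2).sum(1),rcond=None)[0]
    return m[0],s[:2].round(4),np.sqrt(s[2]+s[:2]@s[:2]).round(4)
E
python3 - <<'E'
from h import *
c=cap('wrist')
print(circ(c,(12,90,60),(30,255,255),(340,170,440,262),.010))
print(proj(c,[.4626,.0997,.1265],True),proj(c,[.4626,.0997,.01],True))
E
```

```text
((389.0143547678336, 222.7236951320736), array([0.4779, 0.2012]), np.float64(0.0329))
[281.33049401 268.38997007] [281.28415524 207.41493872]
```

>>> send_rows(
  moves=[
    {"slide":[-0.03,0.2,0],"turn":0,"gripper":1},
    {"slide":[-0.06,0.4,0],"turn":0,"gripper":1},
    {"slide":[-0.11,0.6,0.1],"turn":0,"gripper":1},
    {"slide":[-0.11,0.675,0.2],"turn":0,"gripper":1},
    {"slide":[-0.11,0.675,0.2],"turn":0,"gripper":1},
  ],
)

```text
time_s: 3.8
tcp_pos: [0.4796, 0.1995, 0.0975]
eef_rot: [-179.9, -0.1, -179.9]
contact_force: [-0.8, -0.6, -0.4]
gripper_width: 0.0875
gripper_force: 0.0
```

```bash
python3 - <<'E'
from h import *
s=get_state();print(s['tcp_pos'],s['eef_rot'])
c=cap('wrist','w2.png')
print(circ(c,(12,90,60),(30,255,255),(200,100,360,262),.012), proj(c,s['tcp_pos'],True))
E
```

```text
[0.47959149 0.19945796 0.09745302] [-1.79939078e+02 -8.86196557e-02 -1.79881563e+02]
((283.9173093401885, 215.4631533847472), array([0.4785, 0.2013]), np.float64(0.0327)) [281.95171609 268.09232409]
```

View pics/w2.png

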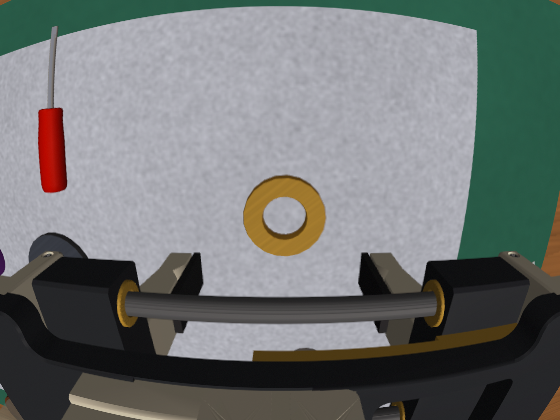

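The collar is at (284,215), centred between the fingers to about 2 mm. I'll lower and grip.

>>> send_rows(
  moves=[
    {"slide":[0.007,0.012,0.15],"turn":0,"gripper":1},
    {"slide":[0.007,0.012,0.35],"turn":0,"gripper":1},
    {"slide":[0.007,0.012,0.52],"turn":0,"gripper":1},
    {"slide":[0.007,0.012,0.6],"turn":0,"gripper":1},
    {"slide":[0.007,0.012,0.62],"turn":0,"gripper":1},
  ],
)

```text
time_s: 4.27
tcp_pos: [0.478, 0.1983, 0.005]
eef_rot: [-179.9, -0.1, 180.0]
contact_force: [-0.2, -0.2, 0.3]
gripper_width: 0.0875
gripper_force: 0.0
```

>>> send_rows(
  moves=[
    {"slide":[0,0,0],"turn":0,"gripper":0.7},
    {"slide":[0,0,0],"turn":0,"gripper":0.6},
    {"slide":[0,0,0],"turn":0,"gripper":0.6},
    {"slide":[0,0,0],"turn":0,"gripper":0.6},
    {"slide":[0,0,0],"turn":0,"gripper":0.6},
  ],
  newtons=20,
)

```text
time_s: 4.68
tcp_pos: [0.4796, 0.2011, 0.0075]
eef_rot: [179.9, 0.1, -180.0]
contact_force: [0.4, -0.1, 6.5]
gripper_width: 0.0654
gripper_force: 20.0
```

>>> send_rows(
  moves=[
    {"slide":[0,0,-0.1],"turn":0,"gripper":0.6},
    {"slide":[0,0,-0.3],"turn":0,"gripper":0.6},
    {"slide":[0,0,-0.5],"turn":0,"gripper":0.6},
    {"slide":[0,0,-0.7],"turn":0,"gripper":0.6},
    {"slide":[0,0,-0.7],"turn":0,"gripper":0.6},
  ],
)

```text
time_s: 5.1
tcp_pos: [0.4812, 0.2023, 0.117]
eef_rot: [179.7, 0.4, -179.9]
contact_force: [1.7, 0.3, -2.1]
gripper_width: 0.0658
gripper_force: 20.0
```

```bash
python3 - <<'E'
from h import *
s=get_state();print(s['tcp_pos'],s['eef_rot'],s['gripper_width'],s['gripper_force'],s['contact_force'])
c=cap('wrist','w3.png')
z=s['tcp_pos'][2]+.010-.004+.0
print(circ(c,(12,90,60),(30,255,255),(200,180,380,292),z), proj(c,s['tcp_pos'],True))
T=cap('top'); print(circ(T,(12,90,60),(30,255,255),(130,190,210,260),z,ray))
E
```

```text
[0.48119431 0.20228655 0.11698558] [ 179.70449932    0.41304826 -179.92976959] 0.06583867654635843 19.99826017767191 [ 1.66041985  0.33685716 -2.11556361]
((280.3704210818748, 254.20530221851803), array([0.4728, 0.2014]), np.float64(0.0289)) [281.92039526 268.06408185]
None
```

View pics/w3.png

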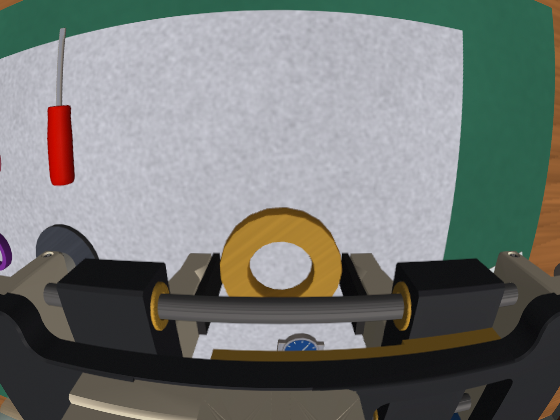

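The wrist view shows the brass collar held level between the pads, centre near (281,267). Its far edge is hidden by the bar, so I'll fit the visible arc with the known radius.

```bash
cat >> h.py <<'E'
from scipy.optimize import least_squares
def arc(c,lo,hi,box,z,r,vmax,f=rayf):
    m=mask(c,lo,hi,box);p=m[2][:,0];p=p[(p[:,1]<vmax)&(p[:,1]>box[1]+1)]
    P=np.array([at_z(c,q,z,f)[:2] for q in p]);s=least_squares(lambda x:np.hypot(*(P-x).T)-r,P.mean(0)+[.02,0],loss='soft_l1',f_scale=.001)
    return s.x.round(4),np.abs(s.fun).mean().round(5)
E
python3 - <<'E'
from h import *
s=get_state();t=s['tcp_pos'];print(t,s['eef_rot'])
c=cap('wrist');z=t[2]+.0075
g=arc(c,(12,90,60),(30,255,255),(200,180,380,292),z,.033,255);print(g,'rel',g[0]-t[:2])
# stand from wrist: dome not visible; report bore centroid
T=cap('top');S=cap('scene')
for C,b,bf in((T,(260,185,295,220),(250,175,305,230)),(S,(275,205,300,228),(255,215,320,262))):
    m=mask(C,(45,120,50),(85,255,255),b);print(at_z(C,m[0],.0642))
    print('foot',arc(C,(0,0,0),(179,255,85),bf,.007,.045,999,ray))
    for n in (bf,): pass
m=mask(S,(12,90,80),(30,255,255),(330,150,450,260));
if m: print(m[1],at_z(S,m[0],z-.003))
E
```

```text
[0.47877562 0.20084782 0.11227709] [1.79866143e+02 1.05976198e-01 1.79987438e+02]
(array([0.4758, 0.1999]), np.float64(0.0007)) rel [-0.00297562 -0.00094782]
[ 0.54512198 -0.03107922  0.0642    ]
foot (array([ 0.5446, -0.0318]), np.float64(0.00329))
[ 0.5477196  -0.03289655  0.0642    ]
foot (array([ 0.5471, -0.0332]), np.float64(0.00899))
[330 150  46  29 912] [0.38766071 0.09100072 0.11677709]
```

>>> send_rows(
  moves=[
    {"slide":[-0.08,-0.15,-0.05],"turn":0,"gripper":0.6},
    {"slide":[-0.16,-0.3,-0.1],"turn":0,"gripper":0.6},
    {"slide":[-0.24,-0.45,-0.17],"turn":0,"gripper":0.6},
    {"slide":[-0.32,-0.6,-0.22],"turn":0,"gripper":0.6},
    {"slide":[-0.42,-0.78,-0.27],"turn":0,"gripper":0.6},
  ],
)

```text
time_s: 5.77
tcp_pos: [0.541, 0.0825, 0.1504]
eef_rot: [-179.9, -0.1, -180.0]
contact_force: [0.0, 1.2, -4.1]
gripper_width: 0.0659
gripper_force: 20.0
```

>>> send_rows(
  moves=[
    {"slide":[-0.1,-0.18,0],"turn":0,"gripper":0.6},
    {"slide":[-0.2,-0.36,0],"turn":0,"gripper":0.6},
    {"slide":[-0.3,-0.54,0],"turn":0,"gripper":0.6},
    {"slide":[-0.41,-0.77,0],"turn":0,"gripper":0.6},
    {"slide":[-0.41,-0.77,0],"turn":0,"gripper":0.6},
  ],
)

```text
time_s: 6.18
tcp_pos: [0.6042, -0.037, 0.1493]
eef_rot: [-179.9, -0.2, 179.8]
contact_force: [1.2, 1.3, -1.6]
gripper_width: 0.0658
gripper_force: 20.0
```

```bash
cat >> h.py <<'E'
def ringfit(c,lo,hi,box,zb,r,h,vmax,x0,r0=None):
    """silhouette fit of a level ring/disc (bottom z zb, height h): returns xy"""
    m=mask(c,lo,hi,box);p=m[2][:,0];p=p[(p[:,1]<vmax)&(p[:,1]>box[1]+1)].astype(float)
    a=np.linspace(0,2*np.pi,90)
    def res(x):
        q=np.array([proj(c,[x[0]+r*np.cos(t),x[1]+r*np.sin(t),z],True) for z in(zb,zb+h) for t in a],np.float32)
        H=cv2.convexHull(q);return [cv2.pointPolygonTest(H,(float(u),float(v)),True) for u,v in p]
    s=least_squares(res,x0,diff_step=1e-3,loss='soft_l1');return s.x.round(4),np.abs(s.fun).mean().round(2)
E
python3 - <<'E'
from h import *
for k in range(2):
    s=get_state();t=s['tcp_pos'];print(t,s['eef_rot'])
    c=cap('wrist','w4.png')
    g=ringfit(c,(12,90,60),(30,255,255),(200,180,380,292),t[2]-.0065,.033,.014,255,t[:2]);print(g,'rel',g[0]-t[:2])
    m=mask(c,(45,120,50),(85,255,255),(180,60,400,260));print('dome',m[0],m[1],at_z(c,m[0],.0642,rayf))
E
```

```text
[ 0.60416988 -0.03701937  0.14927073] [-1.79887485e+02 -1.74499281e-01  1.79806797e+02]
(array([ 0.605 , -0.0379]), np.float64(0.3)) rel [ 0.00083012 -0.00088063]
dome (287.42062818336166, 142.0199490662139) [ 268  123   40   39 1234] [ 0.54395943 -0.03268693  0.0642    ]
[ 0.60300388 -0.03521258  0.1490476 ] [-179.93395174   -0.21892438  179.75793023]
(array([ 0.6038, -0.0361]), np.float64(0.31)) rel [ 0.00079612 -0.00088742]
dome (284.75395480225984, 143.74943502824857) [ 265  125   40   39 1236] [ 0.54403308 -0.03273408  0.0642    ]
```

View pics/w4.png

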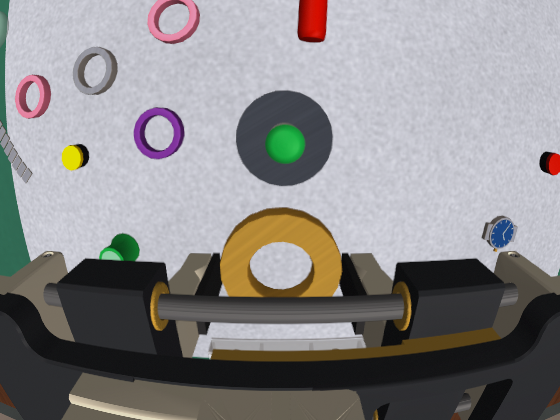

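The dome is at (285,143) and the held collar is clear. I'll go over the stem and check through the bore.

>>> send_rows(
  moves=[
    {"slide":[0.1,0,0],"turn":0,"gripper":0.6},
    {"slide":[0.2,0,0],"turn":0,"gripper":0.6},
    {"slide":[0.3,0,0.1],"turn":0,"gripper":0.6},
    {"slide":[0.4,0,0.25],"turn":0,"gripper":0.6},
    {"slide":[0.4,0,0.4],"turn":0,"gripper":0.6},
  ],
)

```text
time_s: 6.7
tcp_pos: [0.5398, -0.0314, 0.0907]
eef_rot: [180.0, -0.1, -180.0]
contact_force: [-0.8, -0.5, -3.5]
gripper_width: 0.0657
gripper_force: 20.0
```

```bash
python3 - <<'E'
from h import *
for i in range(5): cap('top')
s=get_state();t=s['tcp_pos'];print(t,s['eef_rot'])
c=cap('wrist','w5.png')
g=ringfit(c,(12,90,60),(30,255,255),(200,180,380,292),t[2]-.0065,.033,.014,255,t[:2]);print(g,'rel',g[0]-t[:2])
m=mask(c,(45,120,50),(85,255,255),(220,200,340,300));print('dome',m[0],m[1],at_z(c,m[0],.065,rayf))
cv2.imwrite('pics/w5c.png',cv2.resize(c['img'][190:320,190:370],None,fx=4,fy=4,interpolation=cv2.INTER_CUBIC)[:,:,::-1])
E
```

```text
[ 0.54397289 -0.03152072  0.09230551] [-1.79980169e+02  3.62409147e-02 -1.79934630e+02]
(array([ 0.5444, -0.0324]), np.float64(0.4)) rel [ 0.00042711 -0.00087928]
dome (280.07784431137725, 254.0453093812375) [257 242  47  26 886] [ 0.54816688 -0.03259674  0.065     ]
```

View pics/w5c.png

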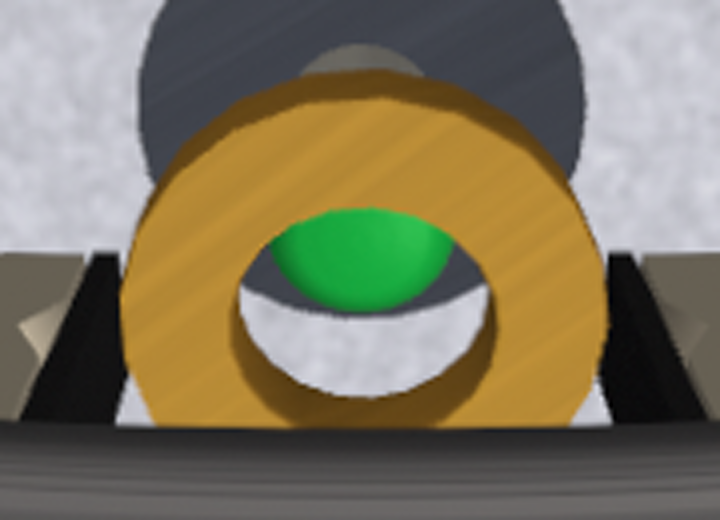

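The dome sits centred left to right in the bore at crop (363,260), and the fits agree within 0.5 mm. Now I'll lower it.

>>> send_rows(
  moves=[
    {"slide":[0,0,0.05],"turn":0,"gripper":0.6},
    {"slide":[0,0,0.1],"turn":0,"gripper":0.6},
    {"slide":[0,0,0.15],"turn":0,"gripper":0.6},
    {"slide":[0,0,0.2],"turn":0,"gripper":0.6},
    {"slide":[0,0,0.25],"turn":0,"gripper":0.6},
  ],
)

```text
time_s: 7.42
tcp_pos: [0.5428, -0.0323, 0.0531]
eef_rot: [-180.0, -0.0, 180.0]
contact_force: [-0.3, -0.3, -2.3]
gripper_width: 0.0658
gripper_force: 20.0
```

>>> send_rows(
  moves=[
    {"slide":[0,0,0.06],"turn":0,"gripper":0.6},
    {"slide":[0,0,0.12],"turn":0,"gripper":0.6},
    {"slide":[0,0,0.18],"turn":0,"gripper":0.6},
    {"slide":[0,0,0.22],"turn":0,"gripper":0.6},
    {"slide":[0,0,0.245],"turn":0,"gripper":0.6},
  ],
)

```text
time_s: 7.83
tcp_pos: [0.5425, -0.0323, 0.0161]
eef_rot: [-180.0, -0.1, 180.0]
contact_force: [-0.6, 0.1, -3.1]
gripper_width: 0.0659
gripper_force: 20.0
```

>>> send_rows(
  moves=[
    {"slide":[0,0,0],"turn":0,"gripper":0.6},
    {"slide":[0,0,0],"turn":0,"gripper":0.6},
    {"slide":[0,0,0],"turn":0,"gripper":0.6},
    {"slide":[0,0,0.005],"turn":0,"gripper":0.6},
    {"slide":[0,0,0.005],"turn":0,"gripper":0.6},
  ],
)

```text
time_s: 8.25
tcp_pos: [0.5433, -0.032, 0.0169]
eef_rot: [180.0, 0.0, 180.0]
contact_force: [-0.5, -0.2, -3.0]
gripper_width: 0.0657
gripper_force: 20.0
```

>>> send_rows(
  moves=[
    {"slide":[0,0,0.007],"turn":0,"gripper":0.6},
    {"slide":[0,0,0.014],"turn":0,"gripper":0.6},
    {"slide":[0,0,0.014],"turn":0,"gripper":0.6},
    {"slide":[0,0,0.014],"turn":0,"gripper":0.6},
    {"slide":[0,0,0.014],"turn":0,"gripper":0.6},
  ],
)

```text
time_s: 8.67
tcp_pos: [0.5434, -0.0321, 0.0155]
eef_rot: [180.0, 0.1, -180.0]
contact_force: [-2.1, 1.2, 8.2]
gripper_width: 0.0657
gripper_force: 20.0
```

>>> send_rows(
  moves=[
    {"slide":[0,0,0],"turn":0,"gripper":0.8},
    {"slide":[0,0,0],"turn":0,"gripper":0.95},
    {"slide":[0,0,0],"turn":0,"gripper":0.95},
    {"slide":[0,0,0],"turn":0,"gripper":0.95},
    {"slide":[0,0,0],"turn":0,"gripper":0.95},
  ],
)

```text
time_s: 9.08
tcp_pos: [0.5431, -0.0321, 0.0144]
eef_rot: [-180.0, -0.0, 180.0]
contact_force: [0.5, -0.7, -1.1]
gripper_width: 0.0828
gripper_force: 0.0
```

>>> send_rows(
  moves=[
    {"slide":[0,0,-0.1],"turn":0,"gripper":0.95},
    {"slide":[0,0,-0.3],"turn":0,"gripper":0.95},
    {"slide":[0,0,-0.5],"turn":0,"gripper":0.95},
    {"slide":[0,0,-0.75],"turn":0,"gripper":0.95},
    {"slide":[0,0,-0.95],"turn":0,"gripper":0.95},
  ],
)

```text
time_s: 9.5
tcp_pos: [0.5433, -0.0322, 0.1593]
eef_rot: [-180.0, 0.1, -180.0]
contact_force: [1.1, 0.4, 0.0]
gripper_width: 0.0831
gripper_force: 0.0
```

```bash
python3 - <<'E'
from h import *
s=get_state();t=s['tcp_pos'];print(s['time_s'],t,s['eef_rot'],s['joints'].round(1))
T=cap('top')
print(circ(T,(12,90,60),(30,255,255),(245,170,310,235),.021,ray))
m=mask(T,(45,120,50),(85,255,255),(250,180,305,230));print(m and at_z(T,m[0],.0642))
S=cap('scene');m=mask(S,(12,90,80),(30,255,255),(255,200,320,262));print(m and (m[1],at_z(S,m[0],.018)))
m=mask(S,(45,120,50),(85,255,255),(270,200,305,232));print(m and at_z(S,m[0],.0642))
m=circ(T,(0,0,60),(179,25,150),(346,223,376,253),.012,ray);print(m)
E
```

```text
9.5 [ 0.54325737 -0.03222204  0.15931532] [-1.79992016e+02  5.16165363e-02 -1.79993997e+02] [  17.3   11.4  -21.4    0.   -57.1 -107.3]Traceback (most recent call last):
  File "<stdin>", line 4, in <module>
  File "h.py", line 34, in circ
    m=mask(c,lo,hi,box)
  File "h.py", line 32, in mask
    mo=cv2.moments(cn);return (mo['m10']/mo['m00'],mo['m01']/mo['m00']),st[i],cn
                               ~~~~~~~~~^~~~~~~~~~
ZeroDivisionError: float division by zero
```

>>> send_rows(
  moves=[
    {"slide":[0.1,-0.2,0],"turn":-0.075,"gripper":0.9},
    {"slide":[0.2,-0.4,0],"turn":-0.15,"gripper":0.8},
    {"slide":[0.3,-0.6,0],"turn":-0.23,"gripper":0.73},
    {"slide":[0.4,-0.8,0],"turn":-0.31,"gripper":0.73},
    {"slide":[0.51,-1,0],"turn":-0.39,"gripper":0.73},
  ],
)

```text
time_s: 9.97
tcp_pos: [0.4662, -0.1825, 0.157]
eef_rot: [-180.0, 0.0, -144.9]
contact_force: [0.1, -1.0, 0.6]
gripper_width: 0.0646
gripper_force: 0.0
```

>>> send_rows(
  moves=[
    {"slide":[0.03,-0.05,0],"turn":-0.075,"gripper":0.73},
    {"slide":[0.06,-0.1,0],"turn":-0.15,"gripper":0.73},
    {"slide":[0.1,-0.15,0],"turn":-0.23,"gripper":0.73},
    {"slide":[0.15,-0.21,0],"turn":-0.31,"gripper":0.73},
    {"slide":[0.15,-0.21,0],"turn":-0.39,"gripper":0.73},
  ],
)

```text
time_s: 10.38
tcp_pos: [0.4662, -0.2214, 0.1568]
eef_rot: [180.0, -0.0, -110.0]
contact_force: [-0.8, 0.9, 0.4]
gripper_width: 0.0641
gripper_force: 0.0
```

>>> send_rows(
  moves=[
    {"slide":[0,0,0.1],"turn":-0.075,"gripper":0.73},
    {"slide":[0,0,0.2],"turn":-0.15,"gripper":0.73},
    {"slide":[0,0,0.32],"turn":-0.22,"gripper":0.73},
    {"slide":[0,0,0.32],"turn":-0.22,"gripper":0.73},
    {"slide":[0,0,0.32],"turn":-0.22,"gripper":0.73},
  ],
)

```text
time_s: 10.8
tcp_pos: [0.4658, -0.2201, 0.1084]
eef_rot: [179.9, 0.0, -90.7]
contact_force: [0.5, -0.7, 0.3]
gripper_width: 0.0643
gripper_force: 0.0
```

```bash
python3 - <<'E'
from h import *
S=cap('scene');T=cap('top');c=cap('wrist','w6.png')
s=get_state();t=s['tcp_pos'];print(s['time_s'],t,s['eef_rot'],s['joints'].round(1),s['gripper_width'])
def safe(f):
    try: print(f())
    except Exception as e: print('x',e)
safe(lambda:('brassT',circ(T,(12,90,60),(30,255,255),(245,170,310,235),.021,ray)))
safe(lambda:('domeT',at_z(T,mask(T,(45,120,50),(85,255,255),(250,180,305,230))[0],.0642)))
safe(lambda:('brassS',circ(S,(12,90,60),(30,255,255),(255,200,320,262),.018,ray)))
safe(lambda:('domeS',at_z(S,mask(S,(45,120,50),(85,255,255),(270,200,305,232))[0],.0642)))
safe(lambda:('steel',circ(c,(0,0,50),(179,30,150),(220,150,350,255),.010)))
print(proj(c,[*t[:2],.01],True))
E
```

```text
10.95 [ 0.46722782 -0.22020711  0.11000085] [-1.79914012e+02 -2.10057487e-02 -9.06048343e+01] [ -3.4  12.  -28.2   0.  -49.7   2.8] 0.06373504441818241
x float division by zero
x 'NoneType' object is not subscriptable
('brassS', ((287.08828250401285, 237.62118780096307), array([ 0.5481, -0.0324]), np.float64(0.0303)))
('domeS', array([ 0.54753237, -0.0328925 ,  0.0642    ]))
('steel', ((282.13702022286424, 209.99463475030953), array([ 0.4643, -0.2248]), np.float64(0.0218)))
[280.68307973 214.38212287]
```

View pics/w6.png

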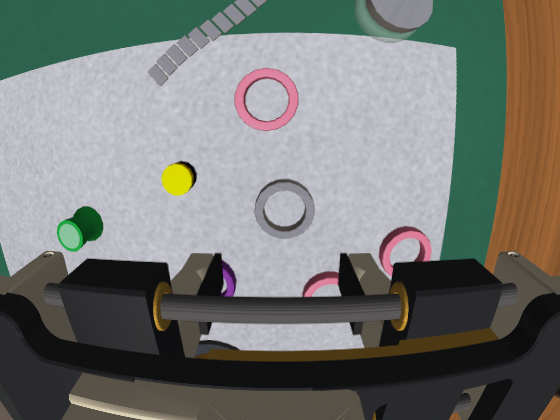

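The wrist view shows the steel collar at (284.5,209), between the fingers and clear of its look-alikes. The scene camera confirms the brass is home on the stand.

```bash
python3 - <<'E'
from h import *
c=cap('wrist');t=get_state()['tcp_pos'];print(t)
print(ringfit(c,(0,0,0),(179,60,148),(235,160,335,250),0,.025,.014,400,[.467,-.222]), at_z(c,(284.5,209),.011,rayf))
E
```

```text
[ 0.46721179 -0.22019713  0.11004928]
(array([ 0.4652, -0.2268]), np.float64(5.21)) [ 0.46425613 -0.22508821  0.011     ]
```

```bash
cat >> h.py <<'E'
def graymask(c,box,th=None):
    u0,v0,u1,v1=box;g=cv2.GaussianBlur(cv2.cvtColor(c['img'],cv2.COLOR_RGB2GRAY),(5,5),0)[v0:v1,u0:u1]
    t,b=cv2.threshold(g,th or 0,255,cv2.THRESH_BINARY_INV+(0 if th else cv2.THRESH_OTSU))
    o=np.zeros_like(c['img']);o[:]=(255,255,255);o[v0:v1,u0:u1][b>0]=(100,100,100)
    return t,dict(c,img=o)
E
python3 - <<'E'
from h import *
c=cap('wrist');t=get_state()['tcp_pos'];print(t)
th,d=graymask(c,(240,165,330,250));print(th)
m=mask(d,(0,0,90),(179,30,110),(235,160,335,252));print(m[0],m[1])
print(ringfit(d,(0,0,90),(179,30,110),(235,160,335,252),0,.025,.014,400,[.467,-.222]))
E
```

```text
[ 0.46710514 -0.22014175  0.10996062]
156.0
(284.3414751824377, 207.72836378987995) [ 255  178   60   60 1769]
(array([ 0.4644, -0.225 ]), np.float64(1.01))
```

>>> send_rows(
  moves=[
    {"slide":[0.015,0.015,0.15],"turn":0,"gripper":0.73},
    {"slide":[0.015,0.015,0.35],"turn":0,"gripper":0.73},
    {"slide":[0.015,0.015,0.55],"turn":0,"gripper":0.73},
    {"slide":[0.015,0.015,0.65],"turn":0,"gripper":0.73},
    {"slide":[0.015,0.015,0.69],"turn":0,"gripper":0.73},
  ],
)

```text
time_s: 11.47
tcp_pos: [0.4629, -0.2221, 0.0036]
eef_rot: [179.8, 0.0, -90.5]
contact_force: [-0.6, 0.6, 0.7]
gripper_width: 0.0635
gripper_force: 0.0
```

>>> send_rows(
  moves=[
    {"slide":[0,0,0],"turn":0,"gripper":0.65},
    {"slide":[0,0,0],"turn":0,"gripper":0.55},
    {"slide":[0,0,0],"turn":0,"gripper":0.45},
    {"slide":[0,0,0],"turn":0,"gripper":0.45},
    {"slide":[0,0,0],"turn":0,"gripper":0.45},
  ],
  newtons=15,
)

```text
time_s: 11.88
tcp_pos: [0.4651, -0.2224, 0.0067]
eef_rot: [-179.9, -0.0, -90.5]
contact_force: [0.0, 0.8, 2.7]
gripper_width: 0.0496
gripper_force: 15.0
```

>>> send_rows(
  moves=[
    {"slide":[0,0,-0.2],"turn":0,"gripper":0.45},
    {"slide":[0,0,-0.4],"turn":0,"gripper":0.45},
    {"slide":[0,0,-0.6],"turn":0,"gripper":0.45},
    {"slide":[0,0,-0.8],"turn":0,"gripper":0.45},
    {"slide":[0,0,-0.96],"turn":0,"gripper":0.45},
  ],
)

```text
time_s: 12.3
tcp_pos: [0.4646, -0.2224, 0.1526]
eef_rot: [-179.8, -0.0, -90.5]
contact_force: [0.0, -0.0, -0.7]
gripper_width: 0.0495
gripper_force: 15.0
```

>>> send_rows(
  moves=[
    {"slide":[-0.16,-0.05,0],"turn":0,"gripper":0.45},
    {"slide":[-0.33,-0.1,0],"turn":0,"gripper":0.45},
    {"slide":[-0.5,-0.16,0],"turn":0,"gripper":0.45},
    {"slide":[-0.67,-0.21,0],"turn":0,"gripper":0.45},
    {"slide":[-0.84,-0.26,0],"turn":0,"gripper":0.45},
  ],
)

```text
time_s: 12.72
tcp_pos: [0.5044, -0.0954, 0.1503]
eef_rot: [-179.9, 0.0, -90.5]
contact_force: [-0.6, 0.5, -0.5]
gripper_width: 0.0495
gripper_force: 15.0
```

>>> send_rows(
  moves=[
    {"slide":[-0.2,-0.07,0],"turn":0,"gripper":0.45},
    {"slide":[-0.4,-0.14,0],"turn":0,"gripper":0.45},
    {"slide":[-0.6,-0.21,0],"turn":0,"gripper":0.45},
    {"slide":[-0.83,-0.265,0],"turn":0,"gripper":0.45},
    {"slide":[-0.83,-0.265,0],"turn":0,"gripper":0.45},
  ],
)

```text
time_s: 13.13
tcp_pos: [0.5469, 0.0321, 0.1502]
eef_rot: [-179.9, 0.1, -90.3]
contact_force: [0.5, -0.5, -0.9]
gripper_width: 0.0498
gripper_force: 15.0
```

```bash
python3 - <<'E'
from h import *
for i in range(5):cap('top')
c=cap('wrist','w7.png');s=get_state();t=s['tcp_pos'];print(s['time_s'],t,s['eef_rot'])
m=mask(c,(45,120,50),(85,255,255),(200,60,380,230));print('dome',m[0],m[1],at_z(c,m[0],.0642,rayf))
m=mask(c,(12,90,60),(30,255,255),(200,60,380,230));print('brass',m[0],m[1],at_z(c,m[0],.018,rayf))
th,d=graymask(c,(225,205,335,292));print(th)
print(ringfit(d,(0,0,90),(179,30,110),(220,200,340,292),t[2]-.0065,.025,.014,255,t[:2]),proj(c,t,True))
cv2.imwrite('pics/w7c.png',cv2.resize(c['img'][80:320,140:420],None,fx=2.5,fy=2.5)[:,:,::-1])
E
```

```text
13.4333 [0.54460632 0.02670367 0.1496787 ] [-1.79994749e+02  5.60803980e-03 -9.05232292e+01]
dome (280.5389667250438, 143.55852305896087) [ 261  125   40   39 1197] [ 0.54428776 -0.03328622  0.0642    ]
brass (282.0647044804576, 138.91289323164918) [ 245  103   75   73 2891] [ 0.5428944  -0.03306371  0.018     ]
124.0
(array([0.5451, 0.0276]), np.float64(2.95)) [281.00379141 270.04412407]
```

View pics/w7c.png

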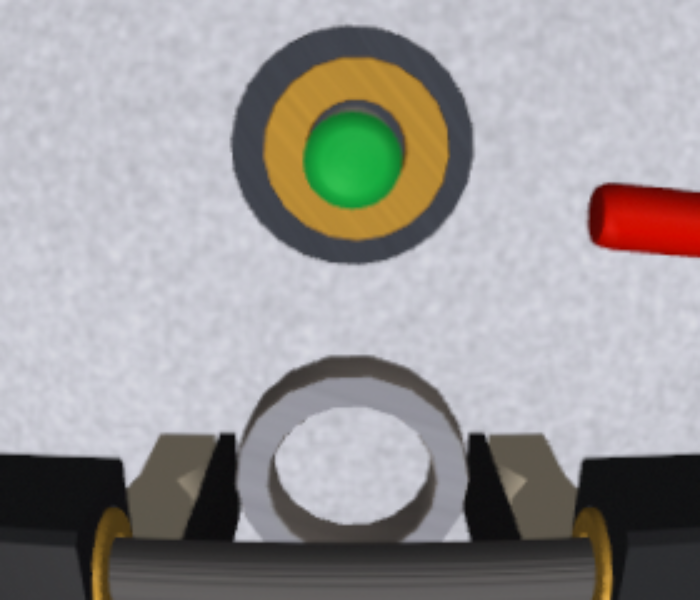

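The crop shows the brass ring home around the stem (dome at crop (353,160)), and the steel ring held with its bore centred near crop (352,465). I'll use the rim edges at crop rows 355, 377 and 405 for its offset.

```bash
python3 - <<'E'
from h import *
c=cap('wrist');s=get_state();t=s['tcp_pos'];print(t)
f=lambda u,v:(140+u/2.5,80+v/2.5)
zt=t[2]+.0075
for uv,z,r in(((353,405),zt,.0175),((353,377),zt,.025),((353,355),zt-.014,.025)):
    p=at_z(c,f(*uv),z,rayf);print(p[:2]+[0,r], 'rel',p[:2]+[0,r]-t[:2])
for v,a,b in((465,273,432),(490,238,468)):
    print([at_z(c,f(u,v),zt,rayf)[0].round(4) for u in(a,b)])
m=mask(c,(45,120,50),(85,255,255),(200,60,380,230));print('dome',at_z(c,m[0],.0642,rayf))
E
```

```text
[0.54466679 0.02661513 0.14967895]
[0.54441858 0.02416161] rel [-0.00024821 -0.00245352]
[0.54437066 0.025638  ] rel [-0.00029613 -0.00097714]
[0.54433491 0.02590283] rel [-0.00033188 -0.00071231]
[np.float64(0.5612), np.float64(0.5281)]
[np.float64(0.5689), np.float64(0.5202)]
dome [ 0.54424301 -0.03327377  0.0642    ]
```

>>> send_rows(
  moves=[
    {"slide":[0.1,0.002,0],"turn":0,"gripper":0.45},
    {"slide":[0.2,0.002,0],"turn":0,"gripper":0.45},
    {"slide":[0.3,0.002,0.1],"turn":0,"gripper":0.45},
    {"slide":[0.393,0.002,0.2],"turn":0,"gripper":0.45},
    {"slide":[0.393,0.002,0.39],"turn":0,"gripper":0.45},
  ],
)

```text
time_s: 13.9
tcp_pos: [0.5456, -0.0337, 0.093]
eef_rot: [-179.7, 0.0, -90.6]
contact_force: [1.5, 0.3, -0.6]
gripper_width: 0.0494
gripper_force: 15.0
```

```bash
python3 - <<'E'
from h import *
for i in range(4):cap('top')
c=cap('wrist');s=get_state();t=s['tcp_pos'];print(s['time_s'],t,s['eef_rot'],s['contact_force'])
m=mask(c,(45,120,50),(85,255,255),(200,100,380,292));print('dome visible',m[0],m[1])
# predicted dome outline (r~15, z .0615) & bore near top edge if perfectly at dome=(.5442,-.0333)
for d in(-.015,.015): print(proj(c,[.5442+d,-.0333,.0615],True),proj(c,[.5442,-.0333+d,.0615],True))
g=c['img'][215:292,280:282].mean(1).round(0).astype(int);print([(215+i,*v) for i,v in enumerate(g)][::2])
E
```

```text
14.15 [ 0.5447805  -0.03164073  0.09207969] [-1.79951990e+02 -1.37526177e-02 -9.04706558e+01] [-0.40788523 -0.67911094 -0.4755632 ]
dome visible (280.25770968375565, 255.1463366725594) [258 243  46  26 900]
[304.28637852 246.48863024] [280.30619399 224.34011831]
[256.74088394 246.89195037] [280.70549151 267.89290596]
[(215, np.int64(98), np.int64(97), np.int64(90)), (217, np.int64(98), np.int64(97), np.int64(90)), (219, np.int64(99), np.int64(97), np.int64(90)), (221, np.int64(98), np.int64(96), np.int64(90)), (223, np.int64(72), np.int64(68), np.int64(64)), (225, np.int64(74), np.int64(69), np.int64(66)), (227, np.int64(78), np.int64(74), np.int64(70)), (229, np.int64(81), np.int64(76), np.int64(72)), (231, np.int64(141), np.int64(141), np.int64(149)), (233, np.int64(152), np.int64(152), np.int64(162)), (235, np.int64(152), np.int64(152), np.int64(162)), (237, np.int64(152), np.int64(152), np.int64(162)), (239, np.int64(148), np.int64(149), np.int64(158)), (241, np.int64(151), np.int64(152), np.int64(161)), (243, np.int64(66), np.int64(178), np.int64(90)), (245, np.int64(34), np.int
[... 491 characters left out ...]
), np.int64(178), np.int64(67)), (267, np.int64(22), np.int64(164), np.int64(61)), (269, np.int64(56), np.int64(96), np.int64(72)), (271, np.int64(188), np.int64(190), np.int64(198)), (273, np.int64(206), np.int64(206), np.int64(216)), (275, np.int64(211), np.int64(211), np.int64(220)), (277, np.int64(210), np.int64(210), np.int64(219)), (279, np.int64(212), np.int64(212), np.int64(220)), (281, np.int64(216), np.int64(216), np.int64(223)), (283, np.int64(210), np.int64(210), np.int64(220)), (285, np.int64(210), np.int64(211), np.int64(219)), (287, np.int64(210), np.int64(210), np.int64(220)), (289, np.int64(187), np.int64(187), np.int64(194)), (291, np.int64(74), np.int64(69), np.int64(66))]
```

>>> send_rows(
  moves=[
    {"slide":[0.003,0,0.05],"turn":0,"gripper":0.45},
    {"slide":[0.003,0,0.1],"turn":0,"gripper":0.45},
    {"slide":[0.003,0,0.15],"turn":0,"gripper":0.45},
    {"slide":[0.003,0,0.2],"turn":0,"gripper":0.45},
    {"slide":[0.003,0,0.25],"turn":0,"gripper":0.45},
  ],
)

```text
time_s: 14.57
tcp_pos: [0.5441, -0.0317, 0.0527]
eef_rot: [180.0, 0.0, -90.4]
contact_force: [0.2, -0.5, -0.1]
gripper_width: 0.0499
gripper_force: 15.0
```

>>> send_rows(
  moves=[
    {"slide":[0,0,0.04],"turn":0,"gripper":0.45},
    {"slide":[0,0,0.08],"turn":0,"gripper":0.45},
    {"slide":[0,0,0.12],"turn":0,"gripper":0.45},
    {"slide":[0,0,0.15],"turn":0,"gripper":0.45},
    {"slide":[0,0,0.15],"turn":0,"gripper":0.45},
  ],
)

```text
time_s: 14.98
tcp_pos: [0.5435, -0.032, 0.0298]
eef_rot: [179.9, -0.0, -90.5]
contact_force: [-0.0, -0.6, -1.2]
gripper_width: 0.0497
gripper_force: 15.0
```

>>> send_rows(
  moves=[
    {"slide":[0,0,0.005],"turn":0,"gripper":0.45},
    {"slide":[0,0,0.01],"turn":0,"gripper":0.45},
    {"slide":[0,0,0.015],"turn":0,"gripper":0.45},
    {"slide":[0,0,0.02],"turn":0,"gripper":0.45},
    {"slide":[0,0,0.02],"turn":0,"gripper":0.45},
  ],
)

```text
time_s: 15.4
tcp_pos: [0.5445, -0.0318, 0.0287]
eef_rot: [-180.0, 0.0, -90.4]
contact_force: [-1.9, 0.3, 3.4]
gripper_width: 0.05
gripper_force: 15.0
```

>>> send_rows(
  moves=[
    {"slide":[0,0,0],"turn":0,"gripper":0.65},
    {"slide":[0,0,0],"turn":0,"gripper":0.75},
    {"slide":[0,0,0],"turn":0,"gripper":0.75},
    {"slide":[0,0,0],"turn":0,"gripper":0.75},
    {"slide":[0,0,0],"turn":0,"gripper":0.75},
  ],
)

```text
time_s: 15.82
tcp_pos: [0.5442, -0.0319, 0.0279]
eef_rot: [-180.0, 0.0, -90.5]
contact_force: [0.3, 0.1, 0.9]
gripper_width: 0.0655
gripper_force: 0.0
```

>>> send_rows(
  moves=[
    {"slide":[0,0,-0.1],"turn":0,"gripper":0.75},
    {"slide":[0,0,-0.3],"turn":0,"gripper":0.75},
    {"slide":[0,0,-0.5],"turn":0,"gripper":0.75},
    {"slide":[0,0,-0.7],"turn":0,"gripper":0.75},
    {"slide":[0,0,-0.8],"turn":0,"gripper":0.75},
  ],
)

```text
time_s: 16.23
tcp_pos: [0.5457, -0.0317, 0.1517]
eef_rot: [-179.8, 0.0, -90.4]
contact_force: [0.7, -0.1, 0.3]
gripper_width: 0.0655
gripper_force: 0.0
```

>>> send_rows(
  moves=[
    {"slide":[-0.17,-0.06,0],"turn":0.078,"gripper":0.75},
    {"slide":[-0.34,-0.12,0],"turn":0.156,"gripper":0.75},
    {"slide":[-0.51,-0.19,0],"turn":0.234,"gripper":0.75},
    {"slide":[-0.68,-0.26,0],"turn":0.312,"gripper":0.75},
    {"slide":[-0.85,-0.33,0],"turn":0.39,"gripper":0.75},
  ],
)

```text
time_s: 16.65
tcp_pos: [0.595, 0.0964, 0.1481]
eef_rot: [-180.0, 0.0, -125.9]
contact_force: [0.5, -0.1, -0.3]
gripper_width: 0.0659
gripper_force: 0.0
```

>>> send_rows(
  moves=[
    {"slide":[-0.17,0.05,0],"turn":0.078,"gripper":0.75},
    {"slide":[-0.34,0.1,0],"turn":0.156,"gripper":0.75},
    {"slide":[-0.51,0.15,0],"turn":0.234,"gripper":0.75},
    {"slide":[-0.7,0.2,0],"turn":0.312,"gripper":0.75},
    {"slide":[-0.885,0.23,0],"turn":0.39,"gripper":0.75},
  ],
)

```text
time_s: 17.07
tcp_pos: [0.6439, 0.2248, 0.1478]
eef_rot: [180.0, -0.0, -161.0]
contact_force: [0.3, -0.4, -0.3]
gripper_width: 0.0659
gripper_force: 0.0
```

>>> send_rows(
  moves=[
    {"slide":[0,0,0.05],"turn":0.078,"gripper":0.75},
    {"slide":[0,0,0.1],"turn":0.156,"gripper":0.75},
    {"slide":[0,0,0.15],"turn":0.234,"gripper":0.75},
    {"slide":[0,0,0.15],"turn":0.27,"gripper":0.75},
    {"slide":[0,0,0.15],"turn":0.27,"gripper":0.75},
  ],
)

```text
time_s: 17.48
tcp_pos: [0.6434, 0.2232, 0.1245]
eef_rot: [-179.9, -0.1, 174.9]
contact_force: [-0.6, -0.3, -0.4]
gripper_width: 0.0657
gripper_force: 0.0
```

```bash
python3 - <<'E'
from h import *
S=cap('scene');T=cap('top');c=cap('wrist','w8.png');s=get_state();t=s['tcp_pos'];print(s['time_s'],t,s['eef_rot'],s['joints'].round(1))
for C,b in((T,(250,180,305,230)),(S,(270,195,305,232))):
    m=mask(C,(45,120,50),(85,255,255),b);print('dome',m and at_z(C,m[0],.0642))
    m=mask(C,(12,90,60),(30,255,255),(b[0]-10,b[1]-10,b[2]+10,b[3]+30));print('brass',m and (m[1],at_z(C,m[0],.018)))
# pixel profile down the stem in scene
g=S['img'][205:262:3,287];print([(205+3*i,*map(int,v)) for i,v in enumerate(g)])
m=mask(c,(100,100,30),(128,255,255),(200,120,360,262));print('dial',m[0],m[1],at_z(c,m[0],.0095,rayf),proj(c,[*t[:2],.0095],True))
u,v=map(int,m[0]);th,d=graymask(c,(u-55,v-45,u+55,min(v+45,255)));
mm=mask(d,(0,0,90),(179,30,110),(0,0,560,420));print(th,mm[0],mm[1],cv2.minAreaRect(mm[2]))
E
```

```text
17.6333 [0.64401945 0.22330751 0.12564072] [1.79991633e+02 1.53680526e-02 1.75167934e+02] [  35.5   25.3   -5.8    0.   -58.9 -130.3]
dome [ 0.5446682  -0.03132114  0.0642    ]
brass (array([261, 187,  30,  30, 293], dtype=int32), array([ 0.54374178, -0.03107709,  0.018     ]))
dome [ 0.54752785 -0.03292762  0.0642    ]
brass (array([273, 229,  29,  18, 239], dtype=int32), array([ 0.56317832, -0.0297809 ,  0.018     ]))
[(205, 173, 177, 176), (208, 171, 174, 174), (211, 168, 171, 171), (214, 148, 157, 152), (217, 63, 137, 75), (220, 65, 142, 80), (223, 84, 128, 91), (226, 123, 121, 115), (229, 123, 123, 117), (232, 123, 121, 116), (235, 131, 132, 137), (238, 97, 94, 91), (241, 158, 128, 77), (244, 114, 87, 51), (247, 68, 66, 66), (250, 61, 64, 69), (253, 29, 28, 28), (256, 167, 170, 171), (259, 170, 173, 173)]
dial (281.03998096144693, 204.04442329049658) [ 262  186   39   38 1074] [0.64116339 0.22318493 0.0095    ] [281.4487088  207.13953737]
132.0 (281.1490590001154, 202.2360004618404) [ 254  181   55   47 1521] ((283.84326171875, 200.75946044921875), (43.40958786010742, 49.96001052856445), 62.10273361206055)
```

```bash
python3 - <<'E'
from h import *
c=cap('wrist');u0,v0=281,204
g=cv2.GaussianBlur(c['img'],(3,3),0).astype(int)
P=g[100:180,200:360].reshape(-1,3);med=np.median(P,0);print(med,P.std(0))
d=np.abs(g-med).max(2)>30
sub=d[v0-32:v0+46,u0-40:u0+41]
for r in sub[::2]: print(''.join('#' if x else '.' for x in r))
hsv=cv2.cvtColor(c['img'],cv2.COLOR_RGB2HSV)[v0-32:v0+46,u0-40:u0+41]
q=np.argwhere((hsv[...,0]<30)&(hsv[...,0]>8)&(hsv[...,1]>60)&(hsv[...,2]>60));print('gold',len(q),q.mean(0) if len(q) else '', '+',v0-32,u0-40)
E
```

```text
[186. 186. 195.] [ 8.15535791 25.27046958 28.15622788]
.................................................................................
.................................................................................
.................................................................................
.................................................................................
.....................................########....................................
..............................#####################..............................
...........................###########################...........................
.........................################################........................
.......................###################################.......................
.....................#######################################.....................
............#########################################################............
............#########################################################............
............#################################################
[... 1482 characters left out ...]
..............
.................................................................................
.................................................................................
.................................................................................
.................................................................................
.................................................................................
.................................................................................
.................................................................................
.................................................................................
gold 20 [54.5 40. ] + 172 241
```

>>> send_rows(
  moves=[
    {"slide":[0.01,0,0.2],"turn":0,"gripper":0.75},
    {"slide":[0.01,0,0.4],"turn":0,"gripper":0.75},
    {"slide":[0.01,0,0.6],"turn":0,"gripper":0.75},
    {"slide":[0.01,0,0.7],"turn":0,"gripper":0.75},
    {"slide":[0.01,0,0.76],"turn":0,"gripper":0.75},
  ],
)

```text
time_s: 18.1
tcp_pos: [0.6412, 0.2226, 0.009]
eef_rot: [-179.9, -0.2, 175.1]
contact_force: [-0.2, 0.3, 0.2]
gripper_width: 0.0657
gripper_force: 0.0
```

>>> send_rows(
  moves=[
    {"slide":[0,0,0.02],"turn":0,"gripper":0.75},
    {"slide":[0,0,0.04],"turn":0,"gripper":0.75},
    {"slide":[0,0,0.05],"turn":0,"gripper":0.7},
    {"slide":[0,0,0.05],"turn":0,"gripper":0.65},
    {"slide":[0,0,0.05],"turn":0,"gripper":0.62},
  ],
  newtons=10,
)

```text
time_s: 18.52
tcp_pos: [0.643, 0.2238, 0.0052]
eef_rot: [179.9, 0.1, 175.1]
contact_force: [0.6, 0.6, -0.5]
gripper_width: 0.0562
gripper_force: 0.0
```

>>> send_rows(
  moves=[
    {"slide":[0,0,0],"turn":0,"gripper":0.6},
    {"slide":[0,0,0],"turn":0,"gripper":0.58},
    {"slide":[0,0,0],"turn":0,"gripper":0.56},
    {"slide":[0,0,0],"turn":0,"gripper":0.5},
    {"slide":[0,0,0],"turn":0,"gripper":0.5},
  ],
)

```text
time_s: 18.93
tcp_pos: [0.6427, 0.2237, 0.0045]
eef_rot: [180.0, 0.0, 175.0]
contact_force: [-2.1, 0.7, 3.6]
gripper_width: 0.0494
gripper_force: 10.0
```

>>> send_rows(
  moves=[
    {"slide":[0,0,0],"turn":0,"gripper":0.5},
    {"slide":[0,0,-0.02],"turn":0,"gripper":0.5},
    {"slide":[0,0,-0.07],"turn":0,"gripper":0.5},
    {"slide":[0,0,-0.15],"turn":0,"gripper":0.5},
    {"slide":[0,0,-0.25],"turn":0,"gripper":0.5},
  ],
)

```text
time_s: 19.35
tcp_pos: [0.6417, 0.2229, 0.0415]
eef_rot: [-179.9, -0.1, 175.0]
contact_force: [0.1, 0.0, -1.1]
gripper_width: 0.05
gripper_force: 10.0
```

>>> send_rows(
  moves=[
    {"slide":[0,0,-0.15],"turn":0,"gripper":0.5},
    {"slide":[0,-0.08,-0.3],"turn":0,"gripper":0.5},
    {"slide":[0.01,-0.2,-0.45],"turn":0,"gripper":0.5},
    {"slide":[0.02,-0.35,-0.6],"turn":0,"gripper":0.5},
    {"slide":[0.03,-0.5,-0.73],"turn":0,"gripper":0.5},
  ],
)

```text
time_s: 19.77
tcp_pos: [0.6314, 0.1486, 0.1536]
eef_rot: [180.0, 0.1, 175.1]
contact_force: [-0.2, 0.3, -1.0]
gripper_width: 0.0495
gripper_force: 10.0
```

>>> send_rows(
  moves=[
    {"slide":[0.01,-0.15,0],"turn":0,"gripper":0.5},
    {"slide":[0.02,-0.3,0],"turn":0,"gripper":0.5},
    {"slide":[0.03,-0.45,0],"turn":0,"gripper":0.5},
    {"slide":[0.04,-0.6,0],"turn":0,"gripper":0.5},
    {"slide":[0.05,-0.74,0],"turn":0,"gripper":0.5},
  ],
)

```text
time_s: 20.18
tcp_pos: [0.6139, 0.0379, 0.1522]
eef_rot: [180.0, 0.0, 175.0]
contact_force: [-0.3, -0.2, -1.5]
gripper_width: 0.0495
gripper_force: 10.0
```

>>> send_rows(
  moves=[
    {"slide":[0.01,-0.13,0],"turn":0,"gripper":0.5},
    {"slide":[0.02,-0.25,0],"turn":0,"gripper":0.5},
    {"slide":[0.027,-0.36,0],"turn":0,"gripper":0.5},
    {"slide":[0.027,-0.44,0],"turn":0,"gripper":0.5},
    {"slide":[0.027,-0.48,0],"turn":0,"gripper":0.5},
  ],
)

```text
time_s: 20.6
tcp_pos: [0.6039, -0.0336, 0.1518]
eef_rot: [180.0, 0.0, 175.0]
contact_force: [0.1, 0.1, -0.7]
gripper_width: 0.0497
gripper_force: 10.0
```

```bash
cat > m.py <<'E'
from h import *
for i in range(6):cap('top')
R_=[]
for k in range(3):
    c=cap('wrist');s=get_state();t=s['tcp_pos']
    m=mask(c,(45,120,50),(85,255,255),(180,60,380,235));D=at_z(c,m[0],.0642,rayf)
    w=mask(c,(100,100,30),(128,255,255),(220,200,350,292));W=at_z(c,w[0],t[2]-.0045+.0095,rayf)
    R_.append(np.r_[t,D[:2],W[:2]-t[:2]])
print(s['time_s'],s['eef_rot'],w[0],w[1],m[0],m[1]);print(np.round(R_,4))
E
python3 m.py
```

```text
21.05 [-1.79996436e+02 -1.35106396e-02  1.75084006e+02] (280.18171273922286, 267.45318641665057) [ 248  241   66   51 2544] (273.06807822379056, 141.6937215115424) [ 254  123   39   38 1189]
[[ 6.042e-01 -3.140e-02  1.509e-01  5.438e-01 -3.270e-02 -2.900e-03
  -7.000e-04]
 [ 6.042e-01 -3.150e-02  1.509e-01  5.439e-01 -3.270e-02 -2.900e-03
  -7.000e-04]
 [ 6.041e-01 -3.160e-02  1.508e-01  5.439e-01 -3.270e-02 -2.900e-03
  -6.000e-04]]
```

```bash
cat > m2.py <<'E'
from h import *
c=cap('wrist');s=get_state();t=s['tcp_pos'];print(t)
w=mask(c,(100,100,30),(128,255,255),(220,200,350,305));p=w[2][:,0];print(w[1])
for vm in(270,280,287):
    q=p[p[:,1]<vm];P=np.array([at_z(c,x,t[2]+.005,rayf)[:2] for x in q])
    A=np.c_[2*P,np.ones(len(P))];k=np.linalg.lstsq(A,(P**2).sum(1),rcond=None)[0];r=np.sqrt(k[2]+k[:2]@k[:2])
    f=lambda x:np.hypot(*(P-x[:2]).T)-x[2];k=least_squares(f,[*k[:2],r],loss='soft_l1',f_scale=3e-4).x
    print(vm,k.round(4),'rel',(k[:2]-t[:2]).round(4))
E
python3 m2.py
```

```text
[ 0.6041017  -0.03165985  0.15085373]
[ 248  241   66   57 2711]
270 [ 0.6028 -0.0324  0.0168] rel [-0.0013 -0.0008]
280 [ 0.6027 -0.0324  0.0168] rel [-0.0014 -0.0007]
287 [ 0.6026 -0.0324  0.0166] rel [-0.0015 -0.0007]
```

>>> send_rows(
  moves=[
    {"slide":[0.1,-0.009,0],"turn":0,"gripper":0.5},
    {"slide":[0.2,-0.018,0.02],"turn":0,"gripper":0.5},
    {"slide":[0.3,-0.027,0.06],"turn":0,"gripper":0.5},
    {"slide":[0.37,-0.036,0.12],"turn":0,"gripper":0.5},
    {"slide":[0.39,-0.036,0.2],"turn":0,"gripper":0.5},
  ],
)

```text
time_s: 21.52
tcp_pos: [0.5442, -0.0323, 0.1215]
eef_rot: [180.0, 0.1, 175.1]
contact_force: [0.6, -0.1, -0.7]
gripper_width: 0.0494
gripper_force: 10.0
```

>>> send_rows(
  moves=[
    {"slide":[0,0,0.08],"turn":0,"gripper":0.5},
    {"slide":[0,0,0.16],"turn":0,"gripper":0.5},
    {"slide":[0,0,0.22],"turn":0,"gripper":0.5},
    {"slide":[0,0,0.26],"turn":0,"gripper":0.5},
    {"slide":[0,0,0.28],"turn":0,"gripper":0.5},
  ],
)

```text
time_s: 21.93
tcp_pos: [0.545, -0.0325, 0.0781]
eef_rot: [-180.0, -0.1, 175.0]
contact_force: [0.0, 0.3, -1.2]
gripper_width: 0.0498
gripper_force: 10.0
```

```bash
python3 - <<'E'
from h import *
for i in range(6):cap('top')
a=[]
for i in range(4):
    S=cap('scene');s=get_state();a.append(np.r_[s['tcp_pos'],s['contact_force']])
print(s['time_s'],np.round(a,4),s['eef_rot'])
m=mask(S,(100,100,30),(128,255,255),(260,180,320,235));print('dial',m and (m[0],m[1],at_z(S,m[0],.081)))
g=mask(S,(45,120,50),(85,255,255),(270,200,305,232));print('dome',g and (g[0],g[1]))
print('proj dome rim',proj(S,[.5441,-.0327,.0615]))
E
```

```text
22.4333 [[ 0.5457 -0.0325  0.0795  0.5221 -0.3443 -1.0537]
 [ 0.5456 -0.0325  0.0794  0.0446  0.4048  0.0025]
 [ 0.5456 -0.0325  0.0794  0.3722  0.7015 -1.3223]
 [ 0.5455 -0.0325  0.0793 -0.1266 -0.6375 -1.5522]] [1.79987539e+02 3.26783375e-02 1.75032812e+02]
dial ((287.18285714285713, 210.44), array([280, 206,  16,  10, 100], dtype=int32), array([ 0.53957253, -0.03413462,  0.081     ]))
dome ((287.0, 220.66666666666666), array([281, 219,  13,   4,  37], dtype=int32))
proj dome rim [287.48679007 218.94529586]
```

>>> send_rows(
  moves=[
    {"slide":[0,0,0.01],"turn":0,"gripper":0.5},
    {"slide":[0,0,0.02],"turn":0,"gripper":0.5},
    {"slide":[0,0,0.03],"turn":0,"gripper":0.5},
    {"slide":[0,0,0.035],"turn":0,"gripper":0.5},
    {"slide":[0,0,0.035],"turn":0,"gripper":0.5},
  ],
)

```text
time_s: 22.85
tcp_pos: [0.5451, -0.0326, 0.0734]
eef_rot: [-180.0, -0.0, 175.0]
contact_force: [-0.1, 0.4, -1.3]
gripper_width: 0.05
gripper_force: 10.0
```

>>> send_rows(
  moves=[
    {"slide":[0,0,0.003],"turn":0,"gripper":0.5},
    {"slide":[0,0,0.006],"turn":0,"gripper":0.5},
    {"slide":[0,0,0.008],"turn":0,"gripper":0.5},
    {"slide":[0,0,0.008],"turn":0,"gripper":0.5},
    {"slide":[0,0,0.008],"turn":0,"gripper":0.5},
  ],
)

```text
time_s: 23.27
tcp_pos: [0.5453, -0.0325, 0.0725]
eef_rot: [180.0, -0.0, 175.0]
contact_force: [-0.3, 0.1, -2.2]
gripper_width: 0.0495
gripper_force: 10.0
```

```bash
python3 - <<'E'
from h import *
a=[]
for i in range(6):
    cap('top');s=get_state();a.append(np.r_[s['tcp_pos'],s['contact_force'],s['moment']])
print(s['time_s'],np.round(np.mean(a,0),4))
E
```

```text
23.5667 [ 0.5453 -0.0325  0.0725  0.1035 -0.0669 -0.7996 -0.0103 -0.0112 -0.0062]
```

>>> send_rows(
  moves=[
    {"slide":[0,0.003,0.002],"turn":0,"gripper":0.5},
    {"slide":[0,0.003,0.004],"turn":0,"gripper":0.5},
    {"slide":[0,0.003,0.005],"turn":0,"gripper":0.5},
    {"slide":[0,0.003,0.005],"turn":0,"gripper":0.5},
    {"slide":[0,0.003,0.005],"turn":0,"gripper":0.5},
  ],
)

```text
time_s: 23.98
tcp_pos: [0.5453, -0.0321, 0.0717]
eef_rot: [-180.0, -0.0, 175.0]
contact_force: [-0.9, -0.0, -0.4]
gripper_width: 0.0498
gripper_force: 10.0
```

```bash
cat > f.py <<'E'
from h import *
a=[]
for i in range(6):
    cap('top');s=get_state();a.append(np.r_[s['tcp_pos'],s['contact_force'],s['moment']])
print(s['time_s'],np.round(np.mean(a,0),4),s['gripper_width'])
E
python3 f.py
```

```text
24.2833 [ 0.5453 -0.0321  0.0718  0.4092  0.3643 -0.9895 -0.0154 -0.0393 -0.0089] 0.04964871647976558
```

>>> send_rows(
  moves=[
    {"slide":[0,0,0.002],"turn":0,"gripper":0.5},
    {"slide":[0,0,0.004],"turn":0,"gripper":0.5},
    {"slide":[0,0,0.004],"turn":0,"gripper":0.5},
    {"slide":[0,0,0.004],"turn":0,"gripper":0.5},
    {"slide":[0,0,0.004],"turn":0,"gripper":0.5},
  ],
)

```text
time_s: 24.7
tcp_pos: [0.5454, -0.0321, 0.0713]
eef_rot: [180.0, 0.0, 175.0]
contact_force: [0.2, 0.4, 2.8]
gripper_width: 0.05
gripper_force: 10.0
```

```bash
python3 f.py
```

```text
25.0 [ 0.5454 -0.0321  0.0713 -0.8937 -0.0261  2.5779  0.01    0.3374  0.0204] 0.04970503878610394
```

>>> send_rows(
  moves=[
    {"slide":[0,0,-0.001],"turn":0,"gripper":0.5},
    {"slide":[0,0,-0.0015],"turn":0,"gripper":0.5},
    {"slide":[0,0,-0.0015],"turn":0,"gripper":0.5},
    {"slide":[0,0,-0.0015],"turn":0,"gripper":0.5},
    {"slide":[0,0,-0.0015],"turn":0,"gripper":0.5},
  ],
)

```text
time_s: 25.42
tcp_pos: [0.5454, -0.0321, 0.0713]
eef_rot: [180.0, 0.0, 175.0]
contact_force: [0.8, 0.0, 1.7]
gripper_width: 0.05
gripper_force: 10.0
```

```bash
python3 f.py; python3 - <<'E'
from h import *
c=cap('wrist','w9.png')
w=mask(c,(100,100,30),(128,255,255),(220,200,350,305));p=w[2][:,0];t=get_state()['tcp_pos']
q=p[p[:,1]<280];P=np.array([at_z(c,x,t[2]+.005,rayf)[:2] for x in q])
k=least_squares(lambda x:np.hypot(*(P-x[:2]).T)-.0168,t[:2],loss='soft_l1',f_scale=3e-4);print(k.x-t[:2],np.abs(k.fun).mean(),w[1])
E
```

```text
25.7167 [ 0.5454 -0.0321  0.0714  0.198   0.2298  1.2755 -0.0666 -0.0263 -0.0137] 0.04955945566236744
[-0.00133754 -0.00081587] 0.0005833311985959507 [ 248  241   66   57 2711]
```

>>> send_rows(
  moves=[
    {"slide":[0,0,-0.001],"turn":0,"gripper":0.5},
    {"slide":[0,0,-0.001],"turn":0,"gripper":0.5},
    {"slide":[0,0,-0.001],"turn":0,"gripper":0.5},
    {"slide":[0,0,-0.001],"turn":0,"gripper":0.5},
    {"slide":[0,0,-0.001],"turn":0,"gripper":0.5},
  ],
  newtons=3,
)

```text
time_s: 26.18
tcp_pos: [0.5452, -0.0321, 0.0714]
eef_rot: [-180.0, -0.0, 175.0]
contact_force: [0.3, -0.1, -0.2]
gripper_width: 0.05
gripper_force: 3.0
```

>>> send_rows(
  moves=[
    {"slide":[0,0,0],"turn":0,"gripper":0.58},
    {"slide":[0,0,0],"turn":0,"gripper":0.6},
    {"slide":[0,0,0],"turn":0,"gripper":0.62},
    {"slide":[0,0,0],"turn":0,"gripper":0.64},
    {"slide":[0,0,0],"turn":0,"gripper":0.66},
  ],
)

```text
time_s: 26.6
tcp_pos: [0.5453, -0.0321, 0.0715]
eef_rot: [-180.0, -0.0, 175.0]
contact_force: [-0.3, -0.5, -0.3]
gripper_width: 0.057
gripper_force: 0.0
```

```bash
cat > v.py <<'E'
from h import *
for k in range(4):
    S=cap('scene');c=cap('wrist');s=get_state();t=s['tcp_pos']
    m=mask(S,(100,100,30),(128,255,255),(250,180,320,240));w=mask(c,(100,100,30),(128,255,255),(200,100,360,305));
    P=np.array([at_z(c,x,.0765,rayf)[:2] for x in w[2][:,0] if x[1]<280])
    r=least_squares(lambda x:np.hypot(*(P-x[:2]).T)-.0168,t[:2],loss='soft_l1',f_scale=3e-4)
    print(round(s['time_s'],2),t.round(4),s['gripper_width'].round(4),'scene',np.round(m[0],1),m[1],'wr',r.x.round(4),np.abs(r.fun).mean().round(5),w[1])
E
python3 v.py
```

```text
Traceback (most recent call last):
  File "v.py", line 7, in <module>
    print(round(s['time_s'],2),t.round(4),s['gripper_width'].round(4),'scene',np.round(m[0],1),m[1],'wr',r.x.round(4),np.abs(r.fun).mean().round(5),w[1])
                                          ^^^^^^^^^^^^^^^^^^^^^^^^
AttributeError: 'float' object has no attribute 'round'
```

```bash
sed -i "s/s\['gripper_width'\].round(4)/round(s['gripper_width'],4)/" v.py; python3 v.py
```

```text
26.8 [ 0.5453 -0.0321  0.0715] 0.0581 scene [287.3 213.3] [280 209  16   9 100] wr [ 0.544  -0.0328] 0.00083 [ 248  241   66   57 2719]
26.9 [ 0.5453 -0.0321  0.0715] 0.0577 scene [287.3 213.3] [280 209  16   9  98] wr [ 0.544  -0.0329] 0.00083 [ 248  241   66   57 2715]
27.0 [ 0.5453 -0.0321  0.0715] 0.0582 scene [287.3 213.3] [280 209  16   9  99] wr [ 0.544  -0.0329] 0.00083 [ 248  241   66   57 2713]
27.1 [ 0.5453 -0.0321  0.0715] 0.0578 scene [287.3 213.3] [280 209  16   9  98] wr [ 0.544  -0.0329] 0.00083 [ 248  241   66   57 2714]
```

>>> send_rows(
  moves=[
    {"slide":[0,0,0],"turn":0,"gripper":0.72},
    {"slide":[0,0,0],"turn":0,"gripper":0.78},
    {"slide":[0,0,0],"turn":0,"gripper":0.8},
    {"slide":[0,0,-0.01],"turn":0,"gripper":0.8},
    {"slide":[0,0,-0.04],"turn":0,"gripper":0.8},
  ],
)

```text
time_s: 27.52
tcp_pos: [0.5449, -0.0322, 0.0772]
eef_rot: [-180.0, -0.1, 175.0]
contact_force: [-0.2, 0.7, -0.1]
gripper_width: 0.0698
gripper_force: 0.0
```

>>> send_rows(
  moves=[
    {"slide":[0,0,-0.1],"turn":0,"gripper":0.8},
    {"slide":[0,0,-0.2],"turn":0,"gripper":0.8},
    {"slide":[0,0,-0.3],"turn":0,"gripper":0.8},
    {"slide":[0,0,-0.45],"turn":0,"gripper":0.8},
    {"slide":[0,0,-0.6],"turn":0,"gripper":0.8},
  ],
)

```text
time_s: 27.93
tcp_pos: [0.5449, -0.0322, 0.1686]
eef_rot: [-180.0, -0.0, 175.0]
contact_force: [1.7, 0.2, -0.4]
gripper_width: 0.0704
gripper_force: 0.0
```

>>> send_rows(
  moves=[
    {"slide":[0,0.2,0],"turn":0,"gripper":0.8},
    {"slide":[0,0.4,0],"turn":0,"gripper":0.8},
    {"slide":[0,0.6,0],"turn":0,"gripper":0.8},
    {"slide":[0,0.8,0],"turn":0,"gripper":0.8},
    {"slide":[0,1,0],"turn":0,"gripper":0.8},
  ],
)

```text
time_s: 28.35
tcp_pos: [0.5583, 0.1187, 0.1683]
eef_rot: [180.0, 0.0, 175.0]
contact_force: [0.8, -0.7, -0.1]
gripper_width: 0.0702
gripper_force: 0.0
```

```bash
python3 - <<'E'
from h import *
for i in range(3):
    for n,b in(('top',(245,165,310,235)),('scene',(250,180,320,240))):
        C=cap(n);m=mask(C,(100,100,30),(128,255,255),b)
        print(n,m and (np.round(m[0],1),m[1],at_z(C,m[0],.0765)))
        if n=='top': B=mask(C,(0,0,0),(179,255,85),(245,170,310,235));print('foot',at_z(C,B[0],.008),B[1])
print(get_state()['time_s'],get_state()['tcp_pos'])
E
```

```text
top (array([275.3, 199.4]), array([268, 192,  16,  16, 195], dtype=int32), array([ 0.54447594, -0.03150071,  0.0765    ]))
foot [ 0.54501137 -0.03121827  0.008     ] [258 183  38  38 352]
scene (array([287.3, 213.3]), array([280, 209,  16,   9,  99], dtype=int32), array([ 0.54361374, -0.03336145,  0.0765    ]))
top (array([275.3, 199.4]), array([268, 192,  16,  16, 193], dtype=int32), array([ 0.54451145, -0.03147134,  0.0765    ]))
foot [ 0.54466563 -0.03144994  0.008     ] [258 183  38  38 352]
scene (array([287.3, 213.3]), array([280, 209,  16,   9,  99], dtype=int32), array([ 0.54361374, -0.03336145,  0.0765    ]))
top (array([275.3, 199.4]), array([268, 192,  16,  16, 194], dtype=int32), array([ 0.54451145, -0.03147134,  0.0765    ]))
foot [ 0.54476653 -0.03159793  0.008     ] [258 183  38  38 359]
scene (array([287.3, 213.3]), array([280, 209,  16,   9,  99], dtype=int32), array([ 0.54361374, -0.03336145,  0.0765    ]))
28.65 [0.55809249 0.1168327  0.16767526]
```

The watch is centred within about 0.5 mm and still, the stand hasn't moved and the gripper is clear.

```bash
python3 -c "
from h import *
print(order.close_job())"
```

```text
the job is handed in; nothing more can be done
None
```

The job is handed in, though the judge gave no verdict back: both collars went down onto the stand until they met resistance, brass then steel, and the watch sits still and dial up, about 0.5 mm off the dome's centre in the last camera check.

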